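# Reset the clarinet cradle to its next hole and hold the pin home

## Robot

A 6-joint arm with a two-finger parallel gripper is mounted at the origin on the work surface. World frame = base frame: x ahead of the robot, y to its left, z up, the work surface at z = 0. Lengths are in m, angles in degrees, forces in N, time in s.
With the tool pointing down it reaches from about 0.3 to 0.75 m from the base axis. Payload 8.5 kg.
Tool frame: the origin (TCP) lies between the finger pads; the fingertips stand 17 mm ahead of it and the grasp point (between the pads) lies 2 mm behind it; z points along the fingers, y is the direction in which the jaws open and shut (so a half turn about z gives the same grasp; the last joint's range is limited). The gripper opens to 85 mm and grips with 20 to 120 N. Pads are 22 mm wide; open, the fingers measure 114 mm over their backs; the gripper's body (76 mm by 85 mm) begins 54 mm behind the grasp point. The pads swing forward as they close: fully open they stand 13 mm farther back than shut.
Start: joints at [-75.762, 21.807, 74.336, -0, 83.858, -12.336], TCP at [0.246, -0.492, 0.248] pointing down, gripper open.
Joint ranges: [-178.18, 178.18], [-50.72, 133.34], [12.68, 142.11], [-81.47, 261.47], [9.98, 163.14], [-165.26, 165.26]. Speed limits (degrees/s): [136.94, 136.94, 180, 180, 180, 180].

## Interface

Orientations are given as a 3x3 rotation matrix whose columns are the frame's x, y, z axes.
In Python, from rig import readout, eyes, env gives the robot as it stands.
- The arm moves only by the tool arm_command, never from a script. Its argument "rows" is text: rows parted by semicolons, each of 7 numbers parted by spaces: the closure, from 0 (fully open) to 1 (shut), then the shift along the tool's x, y, z in mm, then the turn, a rotation vector about the tool's x, y, z in degrees. In form: grip dx dy dz rx ry rz; .... A call has 1 to 5 rows; each row shifts and turns the commanded pose from where the row before left it, along the tool's axes as they then stand; what a row does not reach is not made up. A row lasts 1/12 s, in which the tool goes at most 41.7 mm and 7.16 degrees, less where a joint would pass 70% of its speed; a pose out of reach is approached as far as the arm can. A call with a gripper value outside its range is refused whole. The fingers move at their own pace and stop on an object; "squeeze" is the grip in N (left out, the last holds). Time passes only in rows, so rows that do not move let the fingers close. It gives the time, the measured TCP pose, the force and the opening at its end, in the units of the state.
- readout.observe(): the state, without advancing time (a new reading comes with each control period).
- eyes.get_image(name): name is "scene" or "top"; returns the picture (420x560x3 uint8, red, green, blue); there is no depth.
- eyes.camera_model(name): a dict with "mtx" (3x3 intrinsics, pixels), "view" (4x4, takes a point from world to camera coordinates). Camera axes: x right, y up, looking along -z (the intrinsics and any distortion apply to the point x, -y, -z); pixel columns grow to the right and rows downward; lengths in m; the calibration is good to about 2 mm. A picture is of the moment at which its call begins. camera_model takes no time and is no camera call.
- env.close_job(): hands the job in, once; it reports no verdict.
The state is a dict: "time_s": time; "q": joint angles; "qvel": joint speeds; "joint_efforts": joint torques, N m; "position": TCP position; "tool_rot": TCP orientation; "ft_force": force on the tool from outside, world axes, zero at the start; "wrist_torque": the same for the moment, N m; "grip_width": finger opening in m.
Only numpy, scipy, OpenCV 4.12 (cv2) and the standard library are available. Lean on these libraries where they do the work, as an engineer would, in place of code of your own. Each camera call takes 0.05 s, during which the arm holds its last target. There are 200 camera calls.

## Task

Set the bench cradle for a longer clarinet body: turn the black brake dial clockwise until its white pointer stands at the red index mark, so that the brass stop sinks out of the way. Then pull the yellow-capped lock plunger up, slide the green carriage away from the dial to the very next hole in the rail, and let the pin go fully home there. Finish while still gripping the plunger knob with the pin held home, and leave the other things on the bench where they are.

Things in the scene. Friction and masses are not known exactly. Their poses are not given: they have to be found in the camera images.
- rest: cradle fixed to the bench: dark board 150 x 360 x 12 mm with an aluminium rail (30 mm wide, top at 30 mm) along its y. Origin on the bench under the pin's first hole; z up, +y along the rail away from the dial, +x away from the robot. 12 mm square rail holes at y = 0, 50, 100 mm; dial axis at y = -130 mm. Low V supports (tops at 61 mm) at x = -60 mm: one fixed at y = -55 mm, one on the carriage
- next_hole (a point): centre of the mouth of the next hole, in the rail's top face (rest frame: 0, 50, 30 mm), fixed; axes as those of rest
- carriage (a joint): slide of the green carriage (56 x 50 mm block, top 50 mm above the bench) along +y of rest, in m: 0 first hole, 0.050 next hole, 0.100 last hole, end stop 0.104; friction about 1.5 N. A brass stop blocks it until the dial is turned to its mark, and the pin blocks it unless pulled
- plunger (a joint): lift of the lock plunger on the carriage, in m: 0 pin fully home in a hole, 0.012 tip just clear of the rail, 0.016 end of travel. A spring presses it down with 5 N at home, 9 N fully pulled. The pin is 8 mm thick with a round tip: 2 mm of play either way in a hole
- plunger_grip (a point): middle of the plunger knob's waist, 83 mm above the bench when home; z up. Upright black cylinder 24 mm in diameter (74 to 92 mm above the bench) under a yellow cap 29 mm in diameter, 4 mm thick; below it a brass sleeve 18 mm in diameter, 20 mm high, on the carriage's top. Pulling the knob sideways moves the carriage
- dial (a joint): angle of the brake dial in rad, growing clockwise from above; red index mark at 1.30. At 0 the white pointer points along +x of rest, at 1.30 nearly along -y of rest; range 0 to 2.2. It stays where it is left (friction 0.05 N m). The brass stop beside the rail sinks 10 mm per rad and clears the carriage from 1.1 rad on
- dial_grip (a point): on the dial's vertical axis, 54 mm above the bench, in its grip bar; turns with the dial, its x axis along the bar to the white pointer end. The bar is 42 mm long, 12 mm wide and stands from 35 to 63 mm above the bench on a round disc 48 mm in diameter
- barrel: cracked black hard-rubber clarinet barrel standing upright, 31 mm in diameter, 64 mm high, with a bore of 15 mm; loose; origin at its underside. Leave alone
- bridge_key: tarnished nickel bridge key lying flat, about 100 mm long along its x, 8 mm high; loose; origin at its middle on the bench. Leave alone
- vial: cobalt glass vial with a cork, 24 mm in diameter, 58 mm high; loose; origin at its underside. Leave alone
- pad_tin: round pad tin with a blue lid, 66 mm in diameter, 21 mm high; loose; origin at its underside. Leave alone
- mallet: small wooden mallet lying flat, about 220 mm long along its x; loose. Leave alone
- cork_block: cork block 60 x 35 x 25 mm; loose; origin at its underside. Leave alone

How it is judged:
By the outcome, as a careful person would: the job done as asked, in the order asked, and still so for the second after the job is handed in, while the arm keeps its last pose, push and grip.
It also fails if it takes over 51 s, if anything falls off the work surface, if the arm or the gripper's body presses on something with over 40 N, if the wrist force passes 120 N, or if a joint passes its speed limit or range.

## Working session

There is one attempt and no reset: what is moved stays moved. The work goes in short steps, Python scripts to look and compute and a tool call to move; the robot and the scene stay as the last step left them, time stands still between calls to the robot, and variables do not carry over. Pictures are saved under pics/ and viewed, about 8 in all and at most 12, crops included, and the job is handed in when it is done.

Besides the shell and the picture viewer there is one more tool, called as name(argument=value, ...), one argument or row to a line, values as JSON. arm_command: Moves the arm, as the interface text tells. Its arguments: {"type":"object","properties":{"rows":{"type":"string"},"squeeze":{"type":"number"}},"required":["rows"]}

```bash
mkdir -p pics; ls; python3 - <<'E'
from rig import readout, eyes, env
import cv2
for n in("scene","top"):
    cv2.imwrite(f"pics/{n}0.png",cv2.cvtColor(eyes.get_image(n),cv2.COLOR_RGB2BGR))
    m=eyes.camera_model(n);print(n,m)
s=readout.observe();print(s["position"],s["tool_rot"],s["time_s"],s["grip_width"])
E
```

```text
pics
scene {'mtx': array([[535.92853565,   0.        , 277.76733755],
       [  0.        , 535.92853565, 213.61664099],
       [  0.        ,   0.        ,   1.        ]]), 'view': array([[ 0.70625309,  0.70793992, -0.00525707, -0.41337106],
       [-0.56643224,  0.56950592,  0.59566562,  0.26732776],
       [ 0.4246894 , -0.41771291,  0.80321531, -1.62311227],
       [ 0.        ,  0.        ,  0.        ,  1.        ]])}
top {'mtx': array([[412.32826063,   0.        , 277.32247708],
       [  0.        , 412.32826063, 217.5865328 ],
       [  0.        ,   0.        ,   1.        ]]), 'view': array([[-2.05125710e-02, -9.99786628e-01, -2.43590965e-03,
         4.66124510e-02],
       [ 9.92906669e-01, -2.06566924e-02,  1.17088203e-01,
        -5.71472387e-01],
       [-1.17113537e-01, -1.68508645e-05,  9.93118532e-01,
        -1.26592287e+00],
       [ 0.00000000e+00,  0.00000000e+00,  0.00000000e+00,
         1.00000000e+00]])}
[ 0.24597297 -0.49165163  0.24778159] [[ 8.94376760e-01  4.47314303e-01 -3.54476163e-04]
 [ 4.47314373e-01 -8.94375894e-01  1.26955433e-03]
 [ 2.50854874e-04 -1.29402217e-03 -9.99999131e-01]] 0.1 0.08581121632533274
```

View pics/top0.png

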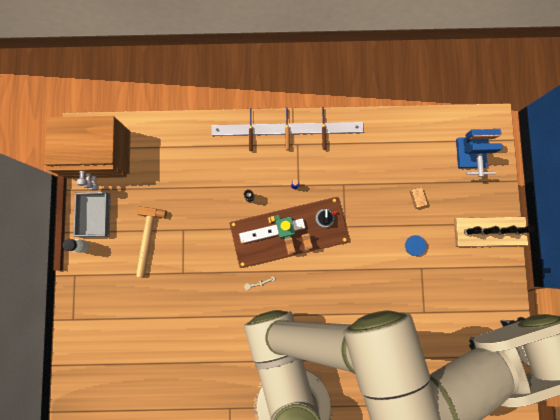

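View pics/scene0.png

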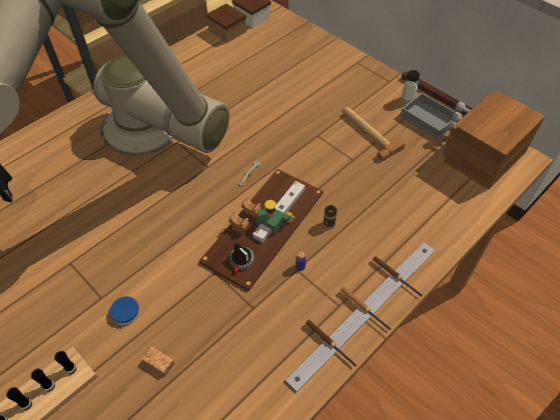

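The top view shows the cradle board at about (232–350, 197–267), with the dial at (325,217) and the yellow knob at (286,226). In the scene view the dial is at (241,257) and the knob at (270,206). I'll enlarge both.

```bash
python3 - <<'E'
import cv2,numpy as np
a=cv2.imread("pics/top0.png")[190:275,225:358]; b=cv2.imread("pics/scene0.png")[165:295,195:328]
a=cv2.resize(a,None,fx=6,fy=6,interpolation=cv2.INTER_CUBIC); cv2.imwrite("pics/topc.png",a)
b=cv2.resize(b,None,fx=4.5,fy=4.5,interpolation=cv2.INTER_CUBIC); cv2.imwrite("pics/scenec.png",b)
E
```

```text
(no output)
```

View pics/topc.png

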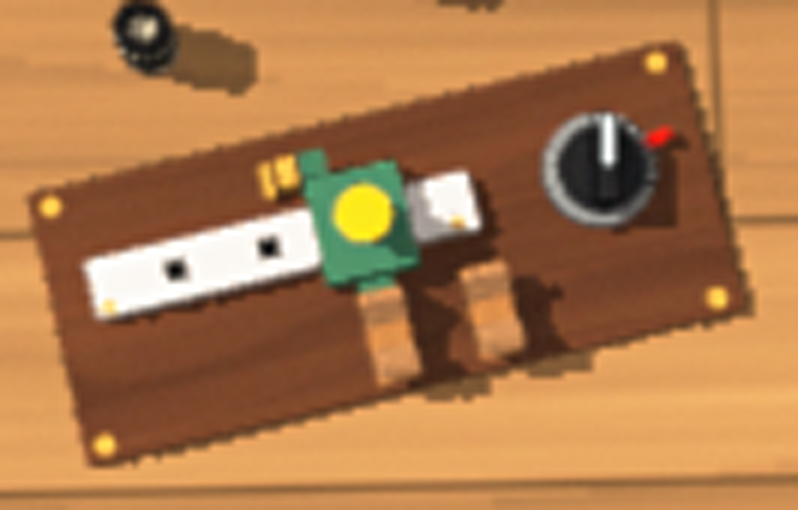

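View pics/scenec.png

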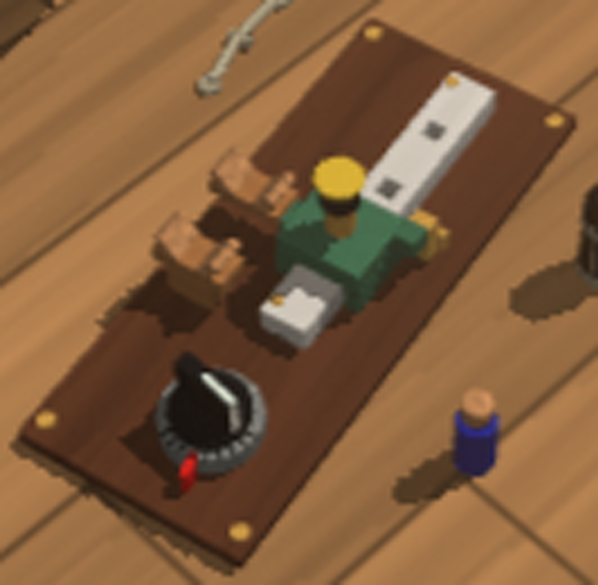

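Top crop: holes at (268,247) and (176,270), cap at (363,213), dial at about (600,168), pointer from (608,165) to (608,115). Scene crop: holes at (389,188) and (433,131), cap at (339,172), pointer end at (237,420). The red mark is on the -y side. Next I'll fit the pose.

```bash
cat > h.py <<'E'
import numpy as np
from rig import readout, eyes
def proj(n,P):
    m=eyes.camera_model(n);c=(m["view"]@np.append(P,1))[:3]
    p=m["mtx"]@np.array([c[0],-c[1],-c[2]]);return p[:2]/p[2]
def back(n,uv,z):
    m=eyes.camera_model(n);V=m["view"];R=V[:3,:3];o=-R.T@V[:3,3]
    d=np.linalg.inv(m["mtx"])@[uv[0],uv[1],1];d=R.T@(d*[1,-1,-1]);return o+d*(z-o[2])/d[2]
def tp(u,v):return ((u+.5)/6-.5+225,(v+.5)/6-.5+190)
def sc(u,v):return ((u+.5)/4.5-.5+195,(v+.5)/4.5-.5+165)
E
python3 - <<'E'
from h import *
from scipy.optimize import least_squares
O=[("top",tp(268,247),(0,.05,.03)),("top",tp(176,270),(0,.1,.03)),("top",tp(363,213),(0,0,.096)),("top",tp(600,168),(0,-.13,.035)),
("scene",sc(389,188),(0,.05,.03)),("scene",sc(433,131),(0,.1,.03)),("scene",sc(339,172),(0,0,.096)),("scene",sc(211,420),(0,-.13,.035))]
def W(p,r):
    c,s=np.cos(p[2]),np.sin(p[2]);return np.array([p[0]+c*r[0]-s*r[1],p[1]+s*r[0]+c*r[1],r[2]])
f=lambda p:np.concatenate([proj(n,W(p,r))-uv for n,uv,r in O])
s=least_squares(f,[.55,.05,.1],loss="soft_l1");p=s.x
print(p[:2],np.degrees(p[2]),np.round(f(p).reshape(-1,2),1).tolist())
for r in [(0,-.13,.054),(0,0,.083),(0,.05,.083)]:print(W(p,r))
print(back("top",tp(608,115),.063),back("top",tp(608,165),.063),back("scene",sc(237,420),.063),back("scene",sc(200,375),.063))
E
```

```text
[0.54372275 0.01341412] 12.868527746071736 [[-0.4, -0.3], [-0.4, -0.3], [-0.5, -0.6], [-0.2, -1.1], [-0.8, -0.0], [-0.5, -0.1], [-0.4, 1.0], [-0.4, -2.9]]
[ 0.57267565 -0.11332076  0.054     ]
[0.54372275 0.01341412 0.083     ]
[0.53258701 0.0621583  0.083     ]
[ 0.59319041 -0.11574003  0.063     ] [ 0.56729704 -0.11485132  0.063     ] [ 0.60326376 -0.11922983  0.063     ] [ 0.56874623 -0.11396169  0.063     ]
```

The fit is good: rest is at (0.544, 0.013), yaw 12.9°, and the dial axis is at about (0.573, -0.114). The pointer stands at about -3° in world, so the dial starts near 0.28 rad. Moving above the dial.

arm_command(
  rows="0 30.75 -12.8 8 0 0 0;0 30.75 -12.8 8 0 0 0;0 30.75 -12.8 8 0 0 0;0 30.75 -12.8 8 0 0 0;0 30.75 -12.8 8 0 0 0",
)

```text
time_s: 0.52
position: [0.3556, -0.3644, 0.2077]
tool_rot: [[0.895, 0.447, -0.0], [0.447, -0.895, 0.001], [-0.0, -0.001, -1.0]]
ft_force: [0.8, -1.0, -0.4]
grip_width: 0.0853
```

arm_command(
  rows="0 30.75 -12.8 8 0 0 0;0 30.75 -12.8 8 0 0 0;0 30.75 -12.8 8 0 0 0;0 30.75 -12.8 8 0 0 0;0 30.75 -12.8 8 0 0 0",
)

```text
time_s: 0.93
position: [0.4645, -0.2383, 0.1678]
tool_rot: [[0.894, 0.447, -0.0], [0.447, -0.894, 0.0], [-0.0, -0.0, -1.0]]
ft_force: [-0.4, -1.5, 1.0]
grip_width: 0.0855
```

arm_command(
  rows="0.4 30.75 -12.8 8 0 0 0;0.4 30.75 -12.8 8 0 0 0;0.4 30.75 -12.8 8 0 0 0;0.4 30.75 -12.8 8 0 0 0;0.4 30.75 -12.8 8 0 0 0",
)

```text
time_s: 1.35
position: [0.5734, -0.1123, 0.1276]
tool_rot: [[0.894, 0.447, -0.001], [0.447, -0.894, 0.0], [-0.001, -0.001, -1.0]]
ft_force: [-0.6, -0.8, 0.7]
grip_width: 0.0513
```

arm_command(
  rows="0.4 0 0 0 0 0 6;0.4 0 0 0 0 0 6;0.4 0 0 0 0 0 6;0.4 0 0 0 0 0 6;0.4 0 0 0 0 0 6",
)

```text
time_s: 1.77
position: [0.5725, -0.1136, 0.1279]
tool_rot: [[0.998, -0.065, -0.001], [-0.065, -0.998, 0.0], [-0.001, -0.0, -1.0]]
ft_force: [-0.1, 0.3, -0.1]
grip_width: 0.0509
```

arm_command(
  rows="0.4 0 0 0 0 0 0;0.4 0 0 0 0 0 0",
)

```text
time_s: 1.93
position: [0.5726, -0.1138, 0.128]
tool_rot: [[0.998, -0.057, -0.001], [-0.057, -0.998, 0.0], [-0.001, -0.0, -1.0]]
ft_force: [-1.1, 1.0, 1.0]
grip_width: 0.0514
```

arm_command(
  rows="0.4 0 0 18 0 0 0;0.4 0 0 18 0 0 0;0.4 0 0 18 0 0 0;0.4 0 0 12 0 0 0;0.4 0 0 5 0 0 0",
  squeeze=30,
)

```text
time_s: 2.35
position: [0.5719, -0.1136, 0.0555]
tool_rot: [[0.998, -0.057, -0.003], [-0.057, -0.998, 0.001], [-0.003, -0.001, -1.0]]
ft_force: [0.3, 0.4, -1.0]
grip_width: 0.0516
```

arm_command(
  rows="0.6 0 0 0 0 0 0;0.7 0 0 0 0 0 0;0.8 0 0 0 0 0 0;0.9 0 0 0 0 0 0;1 0 0 0 0 0 0",
)

```text
time_s: 2.77
position: [0.5733, -0.1132, 0.0584]
tool_rot: [[0.998, -0.059, 0.002], [-0.059, -0.998, 0.001], [0.002, -0.001, -1.0]]
ft_force: [1.5, 5.7, 1.7]
grip_width: 0.0114
```

arm_command(
  rows="1 0 0 0 0 0 0;1 0 0 0 0 0 0;1 0 0 0 0 0 0",
)

```text
time_s: 3.02
position: [0.5733, -0.1132, 0.0584]
tool_rot: [[0.998, -0.059, 0.002], [-0.059, -0.998, 0.0], [0.002, -0.001, -1.0]]
ft_force: [0.9, 5.7, 3.6]
grip_width: 0.011
```

```bash
python3 - <<'E'
from h import *
import cv2
s=readout.observe();print(s["q"],s["wrist_torque"],s["ft_force"],s["grip_width"])
b=eyes.get_image("scene")[165:295,195:328];a=eyes.get_image("top")[190:275,225:358]
b=cv2.resize(b,(399,390),interpolation=2);a=cv2.resize(a,(399,255),interpolation=2)
o=np.zeros((390,798,3),np.uint8);o[:,:399]=b;o[:255,399:]=a
cv2.imwrite("pics/g1.png",o[...,::-1])
E
```

```text
[-22.79851965  36.37901109  83.39067255   0.087142    60.11734275
  70.54834383] [ 0.79396963 -0.19391355  0.04174965] [0.87589034 5.6644643  3.61365898] 0.011022407132971146
```

View pics/g1.png

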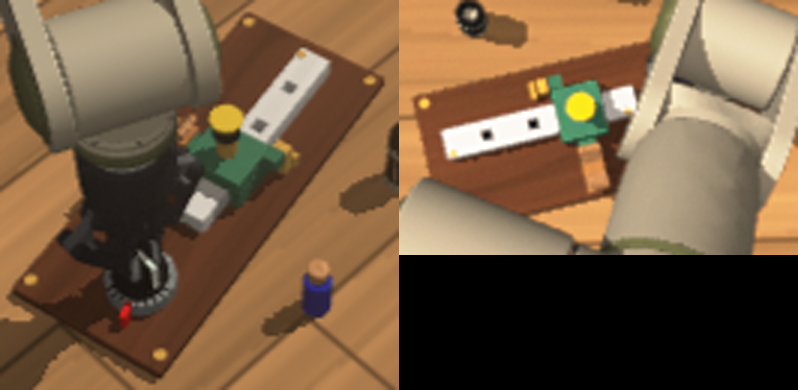

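The bar is gripped: opening 11 mm, with the scene picture showing the fingers at about (150,260) around it. The dial is at about 0.28 rad. Now I'll turn it 58.2° clockwise.

arm_command(
  rows="1 0 0 0 0 0 5.8;1 0 0 0 0 0 5.8;1 0 0 0 0 0 5.8;1 0 0 0 0 0 5.8;1 0 0 0 0 0 5.8",
)

```text
time_s: 3.53
position: [0.5732, -0.1134, 0.0584]
tool_rot: [[0.842, -0.54, 0.002], [-0.54, -0.842, 0.0], [0.002, -0.001, -1.0]]
ft_force: [1.0, 4.6, 2.7]
grip_width: 0.0114
```

arm_command(
  rows="1 0 0 0 0 0 5.8;1 0 0 0 0 0 5.8;1 0 0 0 0 0 5.8;1 0 0 0 0 0 5.8;1 0 0 0 0 0 5.8",
)

```text
time_s: 3.95
position: [0.573, -0.1135, 0.0584]
tool_rot: [[0.475, -0.88, 0.002], [-0.88, -0.475, -0.0], [0.001, -0.001, -1.0]]
ft_force: [-0.8, 3.4, 3.6]
grip_width: 0.0113
```

arm_command(
  rows="1 0 0 0 0 0 0.2;1 0 0 0 0 0 0;1 0 0 0 0 0 0",
)

```text
time_s: 4.2
position: [0.5731, -0.1135, 0.0584]
tool_rot: [[0.478, -0.878, 0.002], [-0.878, -0.478, 0.0], [0.001, -0.001, -1.0]]
ft_force: [-0.8, 4.1, 7.0]
grip_width: 0.0116
```

arm_command(
  rows="0.6 0 0 0 0 0 0;0.5 0 0 0 0 0 0;0.4 0 0 0 0 0 0;0.4 0 0 0 0 0 0;0.4 0 0 -10 0 0 0",
)

```text
time_s: 4.62
position: [0.5718, -0.1137, 0.066]
tool_rot: [[0.476, -0.88, -0.003], [-0.88, -0.476, 0.001], [-0.003, 0.002, -1.0]]
ft_force: [-0.0, -1.1, -0.2]
grip_width: 0.0515
```

arm_command(
  rows="0.4 0 0 -25 0 0 0;0.4 0 0 -25 0 0 0;0.4 0 0 -25 0 0 0;0.4 -30 -9 -5 0 0 0;0.4 -30 -9 0 0 0 0",
)

```text
time_s: 5.03
position: [0.5608, -0.0531, 0.1501]
tool_rot: [[0.473, -0.881, 0.005], [-0.881, -0.473, -0.002], [0.004, -0.004, -1.0]]
ft_force: [0.7, 1.2, -0.4]
grip_width: 0.0512
```

arm_command(
  rows="0.4 -35.5 -9 0 0 0 0;0.4 -30 -8 0 0 0 0;0.4 0 0 0 0 0 -7;0.4 0 0 0 0 0 -7;0.4 0 0 0 0 0 -7",
)

```text
time_s: 5.45
position: [0.5438, 0.0139, 0.1482]
tool_rot: [[0.764, -0.645, 0.001], [-0.645, -0.764, -0.0], [0.001, -0.0, -1.0]]
ft_force: [-0.4, 0.5, -0.4]
grip_width: 0.0513
```

arm_command(
  rows="0.4 0 0 0 0 0 -7;0.4 0 0 0 0 0 -7;0.4 0 0 0 0 0 -7;0.4 0 0 0 0 0 -7;0.4 0 0 0 0 0 -7",
)

```text
time_s: 5.87
position: [0.5439, 0.0132, 0.1481]
tool_rot: [[0.996, -0.092, 0.001], [-0.092, -0.996, -0.0], [0.001, 0.0, -1.0]]
ft_force: [0.8, -0.2, 0.1]
grip_width: 0.0512
```

arm_command(
  rows="0.4 0 0 0 0 0 -7;0.4 0 0 0 0 0 -7;0.4 0 0 0 0 0 -4.3;0.4 0 0 0 0 0 0;0.4 0 0 0 0 0 0",
)

```text
time_s: 6.28
position: [0.5439, 0.0132, 0.1478]
tool_rot: [[0.976, 0.217, 0.0], [0.217, -0.976, -0.0], [0.0, 0.0, -1.0]]
ft_force: [-0.1, 0.0, -0.3]
grip_width: 0.0511
```

```bash
python3 - <<'E'
from h import *
import cv2
b=eyes.get_image("scene")[165:295,195:328];a=eyes.get_image("top")[190:275,225:358]
b=cv2.resize(b,(399,390),interpolation=2);a=cv2.resize(a,(399,255),interpolation=2)
o=np.zeros((390,798,3),np.uint8);o[:,:399]=b;o[:255,399:]=a
cv2.imwrite("pics/g2.png",o[...,::-1])
E
```

```text
(no output)
```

View pics/g2.png

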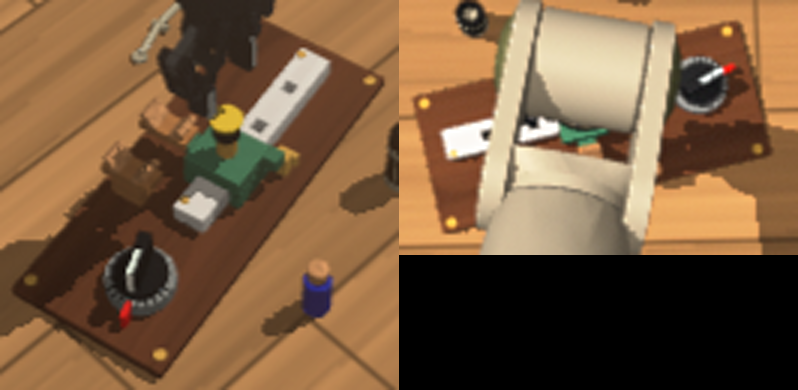

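The top view shows the pointer at (722,70), lined up with the red mark at (730,68), so the dial is set. Fingers descend around the knob.

arm_command(
  rows="0.4 0 0 18 0 0 0;0.4 0 0 18 0 0 0;0.4 0 0 18 0 0 0;0.4 0 0 10 0 0 0;0.4 0 0 4 0 0 0",
  squeeze=50,
)

```text
time_s: 6.8
position: [0.5433, 0.0133, 0.078]
tool_rot: [[0.976, 0.218, -0.002], [0.218, -0.976, 0.0], [-0.002, -0.001, -1.0]]
ft_force: [-0.5, -0.1, -1.0]
grip_width: 0.0515
```

arm_command(
  rows="0.5 0 0 0 0 0 0;0.6 0 0 0 0 0 0;0.7 0 0 0 0 0 0;0.8 0 0 0 0 0 0;0.9 0 0 0 0 0 0",
)

```text
time_s: 7.22
position: [0.5444, 0.0131, 0.0804]
tool_rot: [[0.976, 0.219, 0.002], [0.219, -0.976, -0.0], [0.002, 0.001, -1.0]]
ft_force: [-1.6, -0.2, 6.6]
grip_width: 0.0263
```

arm_command(
  rows="1 0 0 0 0 0 0;1 0 0 0 0 0 0;1 0 0 0 0 0 0",
)

```text
time_s: 7.47
position: [0.5444, 0.0131, 0.0804]
tool_rot: [[0.976, 0.219, 0.002], [0.219, -0.976, -0.0], [0.002, 0.001, -1.0]]
ft_force: [-0.5, 0.0, 6.5]
grip_width: 0.0262
```

arm_command(
  rows="1 0 0 -3 0 0 0;1 0 0 -3 0 0 0;1 0 0 0 0 0 0",
  squeeze=60,
)

```text
time_s: 7.72
position: [0.5441, 0.0131, 0.0856]
tool_rot: [[0.976, 0.219, 0.001], [0.219, -0.976, -0.0], [0.001, 0.0, -1.0]]
ft_force: [3.5, -0.8, -7.1]
grip_width: 0.026
```

arm_command(
  rows="1 0 0 -3 0 0 0;1 0 0 -3 0 0 0;1 0 0 -1 0 0 0;1 0 0 0 0 0 0",
)

```text
time_s: 8.05
position: [0.544, 0.0132, 0.0924]
tool_rot: [[0.976, 0.219, 0.0], [0.219, -0.976, 0.0], [0.0, 0.0, -1.0]]
ft_force: [4.9, -0.3, -8.8]
grip_width: 0.0258
```

The force follows the spring (-8.8 N at about 12 mm lift). A little higher, then slide along tool -y.

arm_command(
  rows="1 0 0 -2 0 0 0;1 0 0 0 0 0 0;1 0 -3 0 0 0 0;1 0 -5 0 0 0 0;1 0 -5 0 0 0 0",
)

```text
time_s: 8.47
position: [0.5411, 0.0259, 0.0941]
tool_rot: [[0.976, 0.219, 0.0], [0.219, -0.976, -0.0], [0.0, 0.0, -1.0]]
ft_force: [5.7, -1.5, -7.8]
grip_width: 0.0257
```

arm_command(
  rows="1 0 -8 0 0 0 0;1 0 -8 0 0 0 0;1 0 -8 0 0 0 0;1 0 -7 0 0 0 0;1 0 -4 0 0 0 0",
)

```text
time_s: 8.88
position: [0.5335, 0.0606, 0.0942]
tool_rot: [[0.976, 0.22, 0.001], [0.22, -0.976, 0.0], [0.001, 0.0, -1.0]]
ft_force: [6.3, -0.6, -9.5]
grip_width: 0.0257
```

arm_command(
  rows="1 0 -2 0 0 0 0;1 0 0 0 0 0 0;1 0 0 0 0 0 0",
)

```text
time_s: 9.13
position: [0.5331, 0.0626, 0.0942]
tool_rot: [[0.976, 0.22, 0.001], [0.22, -0.976, 0.001], [0.001, -0.001, -1.0]]
ft_force: [6.3, 2.8, -9.3]
grip_width: 0.0258
```

```bash
python3 - <<'E'
from h import *
import cv2
s=readout.observe();p=s["position"];d=p-np.array([.5444,.0131,.0804]);print(p,d@[-.2227,.975,0],d@[.975,.2227,0],d[2],s["ft_force"])
b=eyes.get_image("scene")[165:295,195:328]
cv2.imwrite("pics/g3.png",cv2.resize(b,None,fx=4.5,fy=4.5,interpolation=2)[...,::-1])
E
```

```text
[0.533052   0.06258026 0.09419318] 0.050770451679692435 -4.505086529460104e-05 0.013793181397713364 [ 6.32239883  2.76832679 -9.27546315]
```

View pics/g3.png

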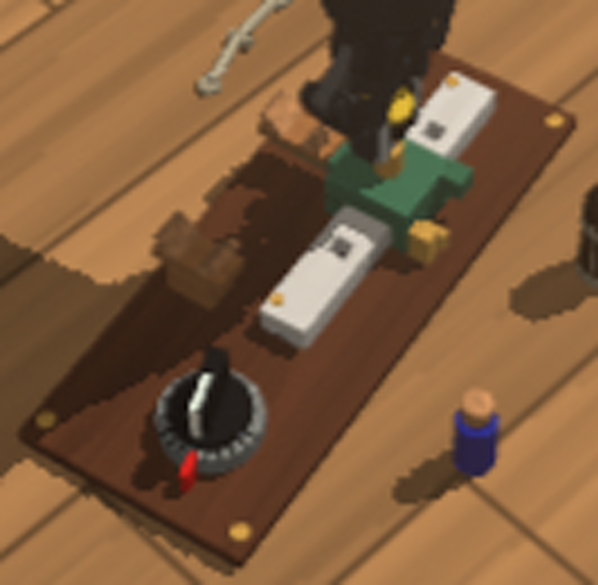

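The carriage has slid past the stop and covers the next hole; the first hole is bare at (341,245). Travel is 50.8 mm. I'll take back 0.5 mm and lower the pin.

arm_command(
  rows="1 0 0.5 1 0 0 0;1 0 0 3 0 0 0;1 0 0 3 0 0 0;1 0 0 2 0 0 0;1 0 0 0 0 0 0",
)

```text
time_s: 9.6
position: [0.5332, 0.0619, 0.0851]
tool_rot: [[0.976, 0.219, 0.001], [0.219, -0.976, 0.001], [0.001, -0.001, -1.0]]
ft_force: [5.5, 2.6, -7.6]
grip_width: 0.0256
```

arm_command(
  rows="1 0 0 2 0 0 0;1 0 0 2 0 0 0;1 0 0 0 0 0 0",
)

```text
time_s: 9.85
position: [0.5333, 0.0619, 0.0813]
tool_rot: [[0.976, 0.219, 0.001], [0.219, -0.976, 0.001], [0.001, -0.0, -1.0]]
ft_force: [4.5, 2.8, -6.7]
grip_width: 0.0257
```

The pin is in the hole (lift about 1 mm). Pressing down until it seats.

arm_command(
  rows="1 0 0 1 0 0 0;1 0 0 0.5 0 0 0;1 0 0 0 0 0 0",
)

```text
time_s: 10.1
position: [0.5334, 0.0617, 0.0805]
tool_rot: [[0.976, 0.219, 0.002], [0.219, -0.976, 0.0], [0.002, 0.0, -1.0]]
ft_force: [3.0, 2.5, 1.5]
grip_width: 0.0257
```

arm_command(
  rows="1 0 0 0.5 0 0 0;1 0 0 0.5 0 0 0;1 0 0 0 0 0 0",
)

```text
time_s: 10.35
position: [0.5336, 0.0615, 0.0803]
tool_rot: [[0.976, 0.219, 0.003], [0.219, -0.976, -0.0], [0.003, 0.001, -1.0]]
ft_force: [0.8, 1.7, 10.8]
grip_width: 0.0256
```

It seats at z = 0.0803 (home was 0.0804), and the force has reversed to +10.8 N. One last look before handing in.

```bash
python3 - <<'E'
from h import *
import cv2
s=readout.observe();d=s["position"]-np.array([.5444,.0131,.0804]);print(d@[-.2227,.975,0],d[2],s["ft_force"],s["grip_width"],s["time_s"])
cv2.imwrite("pics/g4.png",cv2.resize(eyes.get_image("scene")[130:330,80:400],None,fx=2.5,fy=2.5,interpolation=2)[...,::-1])
E
```

```text
0.049619797540689035 -5.3617189480548166e-05 [ 0.83781109  1.70965152 10.80068692] 0.02558323928970798 10.35
```

View pics/g4.png

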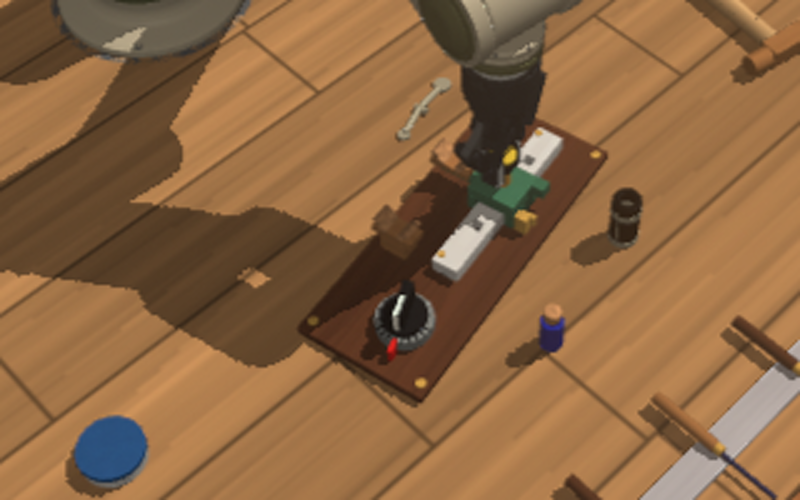

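The carriage is at the next hole with the first and last holes bare. The pointer is at the red mark (392,347), the knob is gripped at (508,155), and the loose things are where they were.

```bash
python3 -c "
from rig import env
print(env.close_job())"
```

```text
the job is handed in; nothing more can be done
None
```

The cradle is set for the longer body, and the job was handed in at about 10.4 s of the 51 s.

- **Dial:** I turned it clockwise from about 0.28 rad to about 1.30 rad. The pictures show the white pointer in line with the red mark.
- **Carriage:** I lifted the plunger about 14 mm and slid the carriage away from the dial. It passed the brass stop freely and now sits 49.6 mm along. The last picture shows the first and last holes bare.
- **Pin:** It is home in the next hole, within 0.1 mm of the starting home height. The force on the tool changed from the spring pulling it down (-6.7 N) to about +10.8 N as the pin seated.
- **Grip:** The gripper still holds the knob with the squeeze set to 60 N. The opening reads 25.6 mm, between the 24 mm waist and the 29 mm cap, so I can't say for certain which part the pads hold. The grip did not slip.
- **Other things:** In the last picture the barrel, vial, bridge key, pad tin and mallet look unmoved. The cork block was outside that view; the arm never worked close to it.

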